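Measure a groove with the dial depth gauge

TASK

The wooden display base has to have its groove depth measured at the red pen mark (the green marks are already done). Lift the dial depth gauge out of its stand, lower its blade into the groove at the red mark with the steel beam square across the groove and the gauge upright, and press it down lightly until the beam sits flat on the wood. Finish there, still gripping the gauge and holding it lightly pressed so that the dial can be read; leave the figures, jar and tin where they are.

Things in the scene. Friction and masses are not known exactly. Their poses are not given: they have to be found in the camera images.
- gauge: dial depth gauge, 0.2 to 0.35 kg, upright in its stand. Origin: centre of the underside of its steel beam (16 x 50 x 10 mm); z up through the gauge, y along the beam, dial on the -x side. On the beam a black housing 18 (x) x 36 (y) mm, z = 10 to 68 mm; above it the spindle's end up to z = 78 mm, which rises as the blade is pushed in. Dial 33 mm across, 4 mm proud, centre at z = 48 mm
- gauge_grip (a point): point to grip, in the middle of the gauge's black housing, 42 mm above the underside of the beam; its axes are the gauge's. Grip the two flat ribbed sides, 36 mm apart along y (18 mm to each side of this point)
- blade_tip (a point): end of the gauge's flat steel blade, 9 (x) x 3 (y) mm with a rounded end, which sticks out 18 mm below the middle of the beam's underside; spring-loaded, it slides straight up into the gauge when pushed
- gauge_blade (a joint): how far the blade is pushed up into the gauge, m: 0 = fully out (18 mm below the beam), 0.018 = flush with the beam. Its spring pushes back with about 1.2 N at 0, rising 0.04 N a mm. With the beam flat on the wood and the blade's end on the groove floor it reads about 0.006
- stand: dark wooden gauge stand, fixed, 56 x 84 mm, origin at the centre of its underside on the table. The gauge's beam rests at z = 30 mm on two cheeks (along y) between lips 4 mm high at x = -12.5 and +12.5 mm; the blade hangs free in the channel between the cheeks, 14 mm wide, which runs along x. The gauge stands with its axes along the stand's and lifts straight up
- base: light wooden display base, fixed, 100 (x) x 160 (y) x 22 mm, origin at the centre of its underside on the table. Three grooves run along its x at y = -52, +4 and +62 mm, each 8 mm wide, 12 mm deep, open at both ends. A plywood panel stands glued in the one at y = +62 mm, top 67.5 mm above the table; the other two are empty, with two pen marks each
- mark_red: red pen stroke drawn on the top of the base across one of its two empty grooves, 52 mm long along y (21 mm on each side of the groove) and 5 mm wide. Origin: on the groove's centre line, level with the base's top (22 mm above the table); x along the groove, y across it, z up. The blade goes in here
- fig_chicks: clay figure (yellow duck and pink pig) on a round wooden disc, 31 mm across, 36 mm high, loose on the table; origin under its centre
- fig_mint: mint-green clay figure, 24 mm across, 38 mm high, loose; origin under its centre
- glaze_red: red glaze jar with white lid, 42 mm across, 42 mm high, loose; origin under its centre
- tin_green: flat dark green tin, 61 x 96 x 26 mm, loose; origin under its centre

How it is judged (in metres and radians):
On the way:
1. the gauge is lifted out of its stand (z of gauge in the frame of stand above 0.06 m and contact force between the fingers and gauge above 2 N), for 0.2 s.
At the end, for the whole second after the job is handed in: Gauge in the fingers, its origin within 8 mm sideways of the red mark's and at most 1.5 mm above it, blade pushed in 4.5 to 8.5 mm, beam within 0.12 rad of square across the groove, tilt under 0.06 rad, pressed on the base with 3 to 20 N (horizontal distance between gauge and mark_red below 0.008 m and z of gauge in the frame of mark_red below 0.0015 m and value of joint gauge_blade between 0.0045 and 0.0085 m and angle between the y axis of gauge and the y axis of mark_red, either way round below 0.12 rad and angle between gauge's own z axis and vertical below 0.06 rad and contact force between gauge and base between 3 and 20 N and contact force between the fingers and gauge above 2 N); the arm keeps its last pose, push and grip.
It fails at once if the gauge is slammed onto the base (contact force between gauge and base above 150 N).
It fails at once if a figure, the jar or the tin is moved (distance of any of fig_chicks, fig_mint, glaze_red, tin_green from where it was at the start of the episode above 0.02 m).
It also fails if it takes over 54 s, if anything falls off the work surface, if the arm or the gripper's body presses on something with over 40 N, if the wrist force passes 120 N, or if a joint passes its speed limit or range.

ROBOT

A 6-joint arm with a two-finger parallel gripper is mounted at the origin on the work surface; the furniture and walls round the work are solid. World frame = base frame: x ahead of the robot, y to its left, z up, the work surface at z = 0. Lengths are in m, angles in degrees, forces in N, time in s.
With the tool pointing down it reaches from about 0.375 to 0.9 m from the base axis. Payload 3.1 kg.
Tool frame: the origin (TCP) lies on the centre line of the jaws, within the pads' length; the fingertips stand 25 mm ahead of it and the grasp point (between the pads) lies 6 mm ahead of it; z points along the fingers, y is the line along which they close (so a half turn about z gives the same grasp; the last joint's range is limited). The gripper opens to 87 mm and grips with 3 to 60 N. Pads are 19 mm wide; open, the fingers measure 117 mm over their backs; the gripper's body (75 mm by 190 mm) begins 51 mm behind the grasp point.
Start: joints at [58.871, 30.224, 82.088, -0, 67.689, -10.227], TCP at [0.223, 0.584, 0.248] pointing down, gripper open.
Joint ranges: [-176.69, 176.69], [-43.24, 126.21], [12.49, 139.97], [-82, 262], [0, 151.66], [-163.58, 163.58]. Speed limits (degrees/s): [159.86, 159.86, 180, 180, 180, 180].

INTERFACE

Orientations are given as a 3x3 rotation matrix whose columns are the frame's x, y, z axes.
In Python, from rig import read_state, capture, camera_params, hand_in gives the robot as it stands.
- The arm moves only by the tool apply_moves, never from a script. Its argument "rows" is a list of rows, each an object of numbers: "x", "y", "z": the shift along the tool's x, y, z in mm; "rx", "ry", "rz": the turn, a rotation vector about the tool's x, y, z in units of 6 degrees (1.0 is 6 degrees); "claw": the closure in counts, from 0 (fully open) to 255 (shut). A call has 1 to 10 rows; each row is the pose to reach, as a shift and turn from the pose commanded when the call began, along the tool's axes at that moment; what a row does not reach only later rows make up. A row lasts 1/8 s, in which the tool goes at most 62.5 mm and 10.7 degrees, less where a joint would pass 70% of its speed; a pose out of reach is approached as far as the arm can. A call with a gripper value outside its range is refused whole. The fingers move at their own pace and stop on an object; the grip force is fixed at half the most. Time passes only in rows, so rows that repeat a pose let the fingers close. It gives the time, the measured TCP pose, the force, the opening and the grip force at its end, in the units of the state.
- read_state(): the state, without advancing time (a new reading comes with each control period).
- capture(name): name is "scene" or "side" or "wrist"; returns (picture, depth): 400x640x3 uint8, red, green, blue; 400x640 float32, m along the optical axis (not along the pixel's ray), 0 where there is no reading.
- camera_params(name): a dict with "fx", "fy", "cx", "cy" (pixels), "xyz" and "orientation" of the camera in the world. Camera axes: x right, y up, looking along -z (the intrinsics and any distortion apply to the point x, -y, -z); pixel columns grow to the right and rows downward; lengths in m; the calibration is good to about 2 mm. The wrist camera is an equidistant fisheye: a pixel r from the principal point sees the ray r / f radians off the axis. A picture is of the moment at which its call begins: read the wrist's pose just before it. camera_params takes no time and is no camera call; for the wrist camera it gives the pose at the moment of the call.
- hand_in(): hands the job in; it is judged then, once.
The state is a dict: "time_s": time; "joint_positions": joint angles; "qvel": joint speeds; "tau": joint torques, N m; "position": TCP position; "tcp_rot": TCP orientation; "force": force on the tool from outside, world axes, zero at the start; "moment": the same for the moment, N m; "opening": opening from 0.0 (shut) to 1.0 (fully open); "grasp_force": force on a finger pad.
Only numpy, scipy, OpenCV 4.12 (cv2) and the standard library are available. Lean on these libraries where they do the work, as an engineer would, in place of code of your own. Each camera call takes 0.05 s, during which the arm holds its last target. There are 200 camera calls.

## Working session

There is one attempt and no reset: what is moved stays moved. The work goes in short steps, Python scripts to look and compute and a tool call to move; the robot and the scene stay as the last step left them, time stands still between calls to the robot, and variables do not carry over. Pictures are saved under pics/ and viewed, at most 10 in all, crops included, and the job is handed in when it is done.

Besides the shell and the picture viewer there is one more tool, called after ">>>" as a command line: name --argument value ..., lists and objects as JSON in quotes. apply_moves: Moves the arm, as the interface text tells. Its arguments: {"type":"object","properties":{"rows":{"type":"array"}},"required":["rows"]}

```bash
mkdir -p pics; cat > h.py <<'E'
import numpy as np, cv2
from rig import *
def snap(n,f):
    P=camera_params(n); im,d=capture(n); cv2.imwrite(f'pics/{f}.png',im[:,:,::-1]); np.savez(f'pics/{f}.npz',d=d,im=im,n=n,**{k:np.array(P[k]) for k in('fx','fy','cx','cy','xyz','orientation')})
    return im,d
def ray(f,u,v):
    z=np.load(f'pics/{f}.npz'); a=(u-z['cx'])/z['fx']; b=(v-z['cy'])/z['fy']
    if str(z['n'])=='wrist':
        r=np.hypot(a,b); s=np.tan(r)/r if r>0 else 1; a*=s;b*=s
    return z['xyz'], z['orientation']@np.array([a,-b,-1.]), z['d']
def pt(f,u,v):   # by depth
    o,r,d=ray(f,u,v); w=d[v-1:v+2,u-1:u+2]; return o+r*np.median(w)
def plane(f,u,v,h): # by height
    o,r,_=ray(f,u,v); return o+r*(h-o[2])/r[2]
E
python3 - <<'E'
from h import *
for n in('scene','side','wrist'):
    snap(n,n+'0'); P=camera_params(n); print(n,P)
print(read_state())
E
```

```text
scene {'fx': 417.16898910420525, 'fy': 417.16898910420525, 'cx': 315.97822590230874, 'cy': 201.20769499616696, 'xyz': array([-0.06227437, -0.4006906 ,  0.62486385]), 'orientation': array([[ 0.72091405,  0.40962263, -0.55901005],
       [-0.6929958 ,  0.43342817, -0.57610489],
       [ 0.00630511,  0.80271373,  0.59633122]])}
side {'fx': 482.86105415135654, 'fy': 482.86105415135654, 'cx': 315.4388617097155, 'cy': 197.40374884923978, 'xyz': array([-0.02580569, -0.63896508,  0.46136166]), 'orientation': array([[ 0.85644081,  0.17761732, -0.48472799],
       [-0.51559883,  0.34126721, -0.78593545],
       [ 0.02582602,  0.92303238,  0.38385444]])}
wrist {'fx': 309.70691628693146, 'fy': 309.70691628693146, 'cx': 323.8729750738863, 'cy': 199.8665370946475, 'xyz': array([0.15280621, 0.61046098, 0.38426584]), 'orientation': array([[ 0.35614164, -0.89977732, -0.25211883],
       [ 0.93443078,  0.34250047,  0.09763475],
       [-0.00149872, -0.2703594 ,  0.9627583 ]])}
{'time_s': 0.15, 'joint_positions': array([ 5.88737399e+01,  3.02686290e+01,  8.21378750e+01,  2.91702906e-04,
        6.76890353e+01, -1.02278056e+01]), 'qvel': array([ 0.10219343, -0.14728103, -0.17398458, -0.04650744,  0.04455367,
        0.05853173]), 'tau': array([ 1.40029395e-03, -4.40427303e+01, -1.76841742e+01,  6.34816010e-02,
        5.52504184e-02, -1.25255729e-04]), 'position': array([0.22265735, 0.58345471, 0.24678519]), 'tcp_rot': array([[-9.34213276e-01,  3.56713899e-01, -8.65992194e-04],
       [ 3.56714823e-01,  9.34212237e-01, -1.42497355e-03],
       [ 3.00712635e-04, -1.64014146e-03, -9.99998610e-01]]), 'force': array([0.14990419, 0.50200707, 1.46558327]), 'moment': array([ 0.01775761,  0.01539514, -0.00988928]), 'grasp_force': 0.0, 'opening': 1.0024539790824105}
```

View pics/scene0.png

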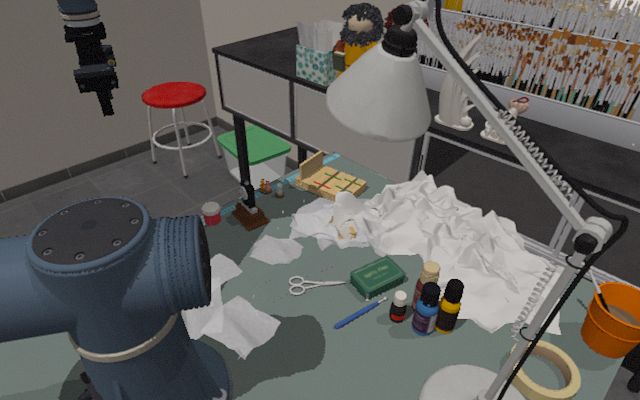

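View pics/side0.png

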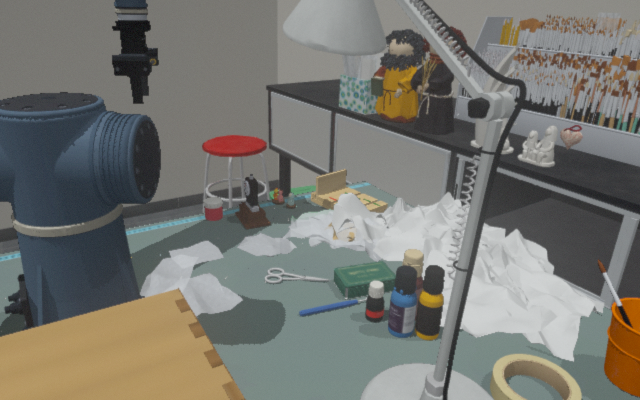

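The scene view shows the stand and gauge at (250,205), the base with its panel at (330,180), the jar at (211,212) and the figures at (272,187). The side view shows the same layout, with the gauge at (252,205).

View pics/wrist0.png

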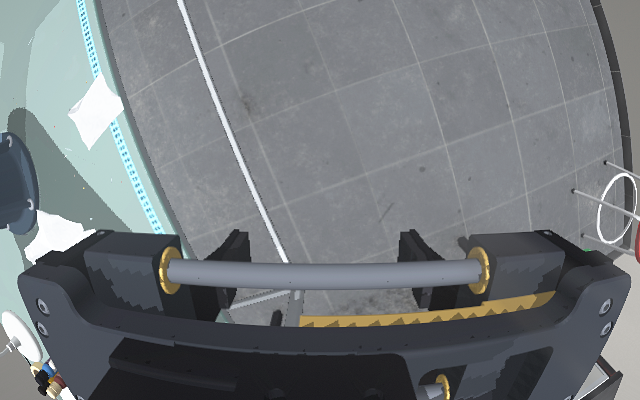

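```bash
python3 - <<'E'
from h import *
for f,u,v in [('scene0',250,208),('scene0',250,222),('scene0',330,182),('scene0',211,212),('side0',252,210),('side0',350,200),('scene0',265,186),('scene0',280,190)]: print(f,u,v,pt(f,u,v).round(3))
a=cv2.imread('pics/side0.png')[150:250,190:400]; b=cv2.imread('pics/scene0.png')[140:240,190:400]
cv2.imwrite('pics/crop0.png',cv2.resize(np.vstack([b,a]),None,fx=2.9,fy=2.9,interpolation=cv2.INTER_CUBIC))
E
```

```text
scene0 250 208 [0.356 0.247 0.043]
scene0 250 222 [0.342 0.232 0.017]
scene0 330 182 [0.588 0.218 0.021]
scene0 211 212 [0.285 0.299 0.04 ]
side0 252 210 [0.357 0.241 0.033]
side0 350 200 [0.498 0.08  0.089]
scene0 265 186 [0.457 0.322 0.018]
scene0 280 190 [0.472 0.281 0.019]
```

The wrist camera sees only floor, with the fingers at the bottom (rows 230–310). I'll check the nearby obstacles and view the enlarged crop.

View pics/crop0.png

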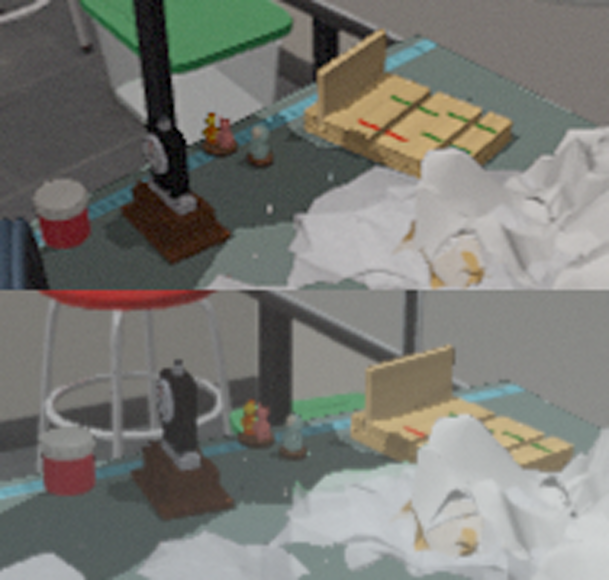

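```bash
python3 - <<'E'
from h import *
for f,u,v in [('scene0',380,90),('scene0',350,115),('scene0',420,120),('scene0',400,45),('scene0',490,100),('scene0',570,200),('scene0',240,130),('scene0',220,55),('scene0',430,120),('scene0',320,165),('scene0',345,205),('side0',330,40)]: print(f,u,v,pt(f,u,v).round(3))
E
```

```text
scene0 380 90 [ 0.281 -0.143  0.457]
scene0 350 115 [ 0.258 -0.123  0.429]
scene0 420 120 [ 0.32  -0.173  0.42 ]
scene0 400 45 [ 0.303 -0.146  0.499]
scene0 490 100 [ 0.308 -0.249  0.471]
scene0 570 200 [ 0.304 -0.344  0.408]
scene0 240 130 [ 0.806  0.954 -0.178]
scene0 220 55 [0.76 0.96 0.14]
scene0 430 120 [0.832 0.103 0.156]
scene0 320 165 [0.622 0.29  0.026]
scene0 345 205 [0.49  0.077 0.075]
side0 330 40 [ 0.281 -0.163  0.417]
```

The crops show the red mark at scene pixel ≈(321,185). It lies on the middle groove, near the panel and towards the robot. The gauge's dial faces image left. I'll move the wrist camera between the stand and the base.

>>> apply_moves --rows '[{"x": -387, "y": -349, "z": -25, "rz": 11.5}, {"x": -387, "y": -349, "z": -25, "rz": 11.5}, {"x": -387, "y": -349, "z": -25, "rz": 11.5}, {"x": -387, "y": -349, "z": -25, "rz": 11.5}, {"x": -387, "y": -349, "z": -25, "rz": 11.5}, {"x": -387, "y": -349, "z": -25, "rz": 11.5}, {"x": -387, "y": -349, "z": -25, "rz": 11.5}, {"x": -387, "y": -349, "z": -25, "rz": 11.5}, {"x": -387, "y": -349, "z": -25, "rz": 11.5}, {"x": -387, "y": -349, "z": -25, "rz": 11.5}]'

```text
validation failed for argument at $.ro...
```

```bash
python3 - <<'E'
from h import *
im,d=snap('wrist','wrist1'); s=read_state(); print(s['time_s'],s['position'],s['tcp_rot'].round(3),s['joint_positions'].round(1))
cv2.imwrite('pics/w1.png',cv2.resize(im[:,:,::-1],(800,500),interpolation=cv2.INTER_CUBIC))
E
```

```text
0.2 [0.22273605 0.58351027 0.24691833] [[-0.934  0.357 -0.001]
 [ 0.357  0.934 -0.001]
 [ 0.    -0.001 -1.   ]] [ 58.9  30.3  82.1  -0.   67.7 -10.2]
```

View pics/w1.png

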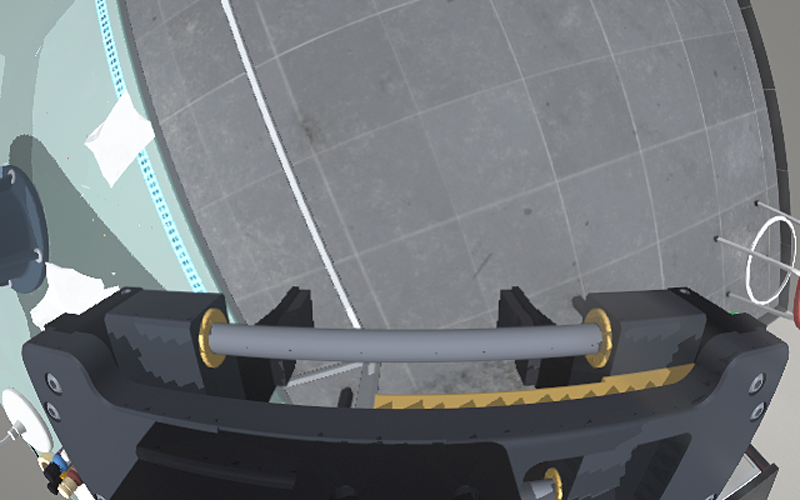

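The move was refused, so the wrist view is unchanged (floor only). I'll retry with every key given.

>>> apply_moves --rows '[{"x": -60, "y": -50, "z": -25, "rx": 0, "ry": 0, "rz": 1.5, "claw": 0}]'

```text
time_s: 0.32
position: [0.2508, 0.533, 0.2649]
tcp_rot: [[-0.867, 0.498, -0.002], [0.498, 0.867, -0.001], [0.001, -0.002, -1.0]]
force: [1.1, -0.1, 0.7]
opening: 1.001
grasp_force: 0.0
```

>>> apply_moves --rows '[{"x": -48, "y": -32, "z": 0, "rx": 0, "ry": 0, "rz": 1.4, "claw": 0}, {"x": -96, "y": -64, "z": 0, "rx": 0, "ry": 0, "rz": 2.8, "claw": 0}, {"x": -145, "y": -95, "z": 0, "rx": 0, "ry": 0, "rz": 4.2, "claw": 0}, {"x": -193, "y": -127, "z": 0, "rx": 0, "ry": 0, "rz": 5.6, "claw": 0}, {"x": -242, "y": -159, "z": 0, "rx": 0, "ry": 0, "rz": 7, "claw": 0}, {"x": -290, "y": -190, "z": 0, "rx": 0, "ry": 0, "rz": 8.4, "claw": 0}, {"x": -340, "y": -222, "z": 0, "rx": 0, "ry": 0, "rz": 9.5, "claw": 0}, {"x": -387, "y": -254, "z": 0, "rx": 0, "ry": 0, "rz": 10, "claw": 0}, {"x": -387, "y": -254, "z": 0, "rx": 0, "ry": 0, "rz": 10, "claw": 0}, {"x": -387, "y": -254, "z": 0, "rx": 0, "ry": 0, "rz": 10, "claw": 0}]'

```text
time_s: 1.58
position: [0.4604, 0.1189, 0.2664]
tcp_rot: [[-0.001, 1.0, -0.001], [1.0, 0.001, 0.0], [0.0, -0.001, -1.0]]
force: [-0.1, 0.2, -0.8]
opening: 1.0
grasp_force: 0.0
```

```bash
python3 - <<'E'
from h import *
im,d=snap('wrist','wrist1'); s=read_state(); print(s['time_s'],s['position'],s['tcp_rot'].round(3),s['joint_positions'].round(1))
cv2.imwrite('pics/w2.png',cv2.resize(im[:,:,::-1],(800,500),interpolation=cv2.INTER_CUBIC))
E
```

```text
1.625 [0.4600456  0.11953582 0.26638623] [[-0.003  1.    -0.001]
 [ 1.     0.003  0.   ]
 [ 0.    -0.001 -1.   ]] [  1.   17.3 101.6   0.   61.2   0.9]
```

View pics/w2.png

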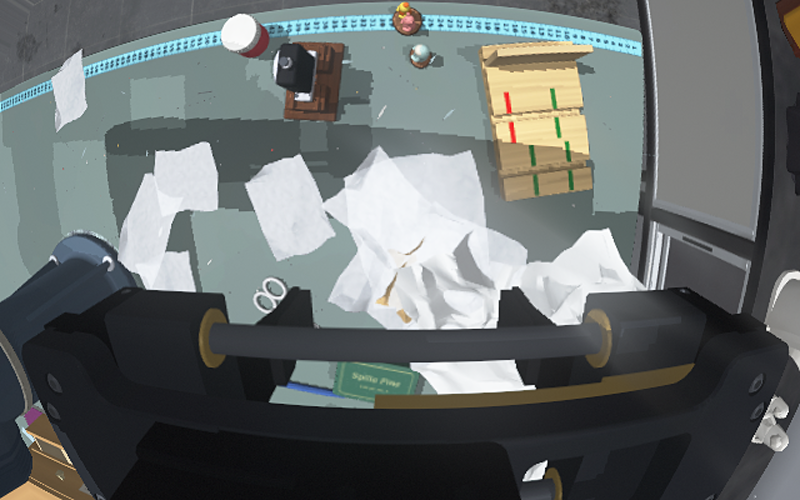

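The wrist view (800-wide scale) shows the gauge at about (293,68) in its stand. The stand's right edge runs from (335,120) to (343,44). The red mark runs from (506,93) to (514,141) and crosses the middle groove at (510,119). The jar is at (245,35) and the figures are at (407,18) and (421,54).

```bash
python3 - <<'E'
from h import *
z=np.load('pics/wrist1.npz'); im=z['im']
hsv=cv2.cvtColor(im,cv2.COLOR_RGB2HSV)
m=((hsv[...,0]<6)|(hsv[...,0]>174))&(hsv[...,1]>160)&(hsv[...,2]>90)
m[:,:380]=0;m[:60]=0;m[150:]=0;m[:,440:]=0
v,u=np.nonzero(m); P=np.array([plane('wrist1',a,b,.022) for a,b in zip(u,v)])
(c,wh,_)=cv2.minAreaRect((P[:,:2]*1e3).astype(np.float32)); 
w=np.linalg.svd(P[:,:2]-P[:,:2].mean(0))[2][0]; print('red',len(u),P.mean(0),c,wh,np.degrees(np.arctan2(w[1],w[0])))
# pixels of the depth for stand
for a,b,h in [(343,44,.02),(335,120,.02),(284,118,.02),(284,62,.108),(287,45,.098),(310,45,.098)]: print(a,b,plane('wrist1',a/1.25,b/1.25,h).round(4), pt('wrist1',round(a/1.25),round(b/1.25)).round(4))
c=im[20:110,200:290]; c2=im[25:165,370:490]
cv2.imwrite('pics/c1.png',np.hstack([cv2.resize(c,(400,400)),cv2.resize(c2,(400,467))[:400]])[:,:,::-1])
E
```

```text
red 114 [0.56330042 0.22346121 0.022     ] (563.5121459960938, 222.98385620117188) (4.720993995666504, 51.4897575378418) -79.87094999237029
343 44 [0.3981 0.2964 0.02  ] [0.3955 0.3001 0.0076]
335 120 [0.3904 0.2184 0.02  ] [0.387  0.2196 0.0012]
284 118 [0.3375 0.2233 0.02  ] [0.3313 0.2253 0.0012]
284 62 [0.3654 0.2616 0.108 ] [0.3653 0.2612 0.1083]
287 45 [0.3644 0.2784 0.098 ] [0.3648 0.2784 0.0978]
310 45 [0.3838 0.2765 0.098 ] [0.3668 0.2952 0.0294]
```

View pics/c1.png

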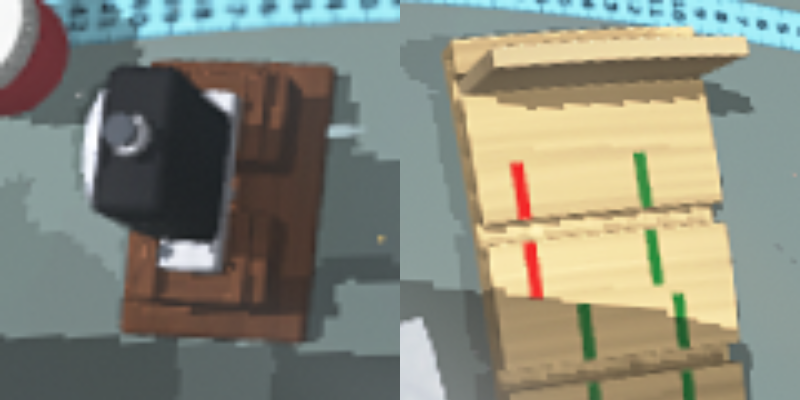

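The crop shows the spindle top at (124,133), the right edge of the beam from (238,92) to (222,272), and the stand's right edge from (333,68) to (302,338). The red mark is clear, and its measured size of 51×5 mm matches.

```bash
python3 - <<'E'
from h import *
k=90/400
Q=lambda a,b,h: plane('wrist1',200+a*k-.5,20+b*k-.5,h)
for n,p,q,h in [('beam',(238,92),(222,272),.04),('beamfront',(160,268),(222,272),.04),('stand',(333,68),(302,338),.01),('top',(112,68),(98,205),.098)]:
    A,B=Q(*p,h),Q(*q,h); d=A-B; print(n,A.round(4),B.round(4),np.linalg.norm(d).round(4),np.degrees(np.arctan2(d[1],d[0])))
print(Q(124,133,.108))
E
```

```text
beam [0.3757 0.2864 0.04  ] [0.3717 0.2366 0.04  ] 0.05 85.4363539138306
beamfront [0.3545 0.2388 0.04  ] [0.3717 0.2366 0.04  ] 0.0174 172.64480958819667
stand [0.3965 0.2997 0.01  ] [0.3879 0.2197 0.01  ] 0.0804 83.84536355241602
top [0.3591 0.2803 0.098 ] [0.3563 0.2475 0.098 ] 0.0329 85.14818676941502
[0.3655823  0.26178121 0.108     ]
```

>>> apply_moves --rows '[{"x": 20, "y": -12, "z": 0, "rx": 0, "ry": 0, "rz": -1.7, "claw": 0}, {"x": 40, "y": -26, "z": 5, "rx": 0, "ry": 0, "rz": -3.4, "claw": 0}, {"x": 60, "y": -40, "z": 15, "rx": 0, "ry": 0, "rz": -5.1, "claw": 0}, {"x": 80, "y": -53, "z": 25, "rx": 0, "ry": 0, "rz": -6.8, "claw": 0}, {"x": 100, "y": -67, "z": 35, "rx": 0, "ry": 0, "rz": -8.5, "claw": 0}, {"x": 120, "y": -80, "z": 45, "rx": 0, "ry": 0, "rz": -10.2, "claw": 0}, {"x": 140, "y": -92, "z": 55, "rx": 0, "ry": 0, "rz": -11.9, "claw": 0}, {"x": 142.8, "y": -94, "z": 66, "rx": 0, "ry": 0, "rz": -13.5, "claw": 0}, {"x": 142.8, "y": -94, "z": 66, "rx": 0, "ry": 0, "rz": -14.2, "claw": 0}, {"x": 142.8, "y": -94, "z": 66, "rx": 0, "ry": 0, "rz": -14.2, "claw": 0}]'

```text
time_s: 2.88
position: [0.3653, 0.2627, 0.2006]
tcp_rot: [[-0.997, 0.08, -0.001], [0.08, 0.997, -0.0], [0.001, -0.0, -1.0]]
force: [-0.3, 0.8, -0.6]
opening: 0.997
grasp_force: 0.0
```

```bash
python3 - <<'E'
from h import *
im,d=snap('wrist','wrist2'); s=read_state(); print(s['time_s'],s['position'],s['tcp_rot'].round(3),s['joint_positions'].round(1),s['force'])
cv2.imwrite('pics/w3.png',im[:,:,::-1])
z=np.load('pics/wrist2.npz')
E
```

```text
2.925 [0.3656721  0.26244862 0.20067277] [[-0.997  0.081 -0.   ]
 [ 0.081  0.997  0.   ]
 [ 0.     0.    -1.   ]] [ 21.4  21.2 109.3   0.   49.5 -64. ] [-0.30202928 -0.00445528 -0.28973274]
```

View pics/w3.png

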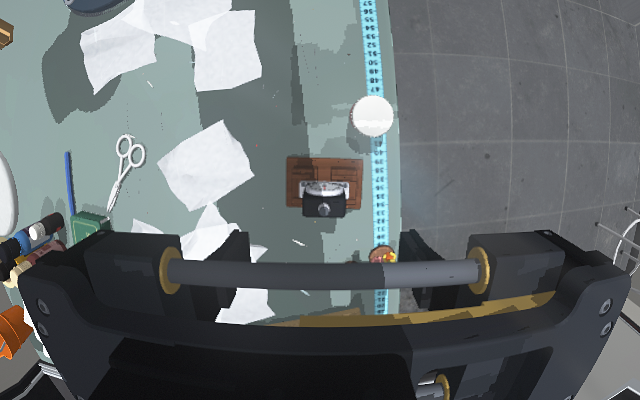

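The view shows the gauge at (324,200), centred between the fingers (centre column ≈324), with its spindle at (323,209).

```bash
python3 - <<'E'
from h import *
print(plane('wrist2',323,209,.108), plane('wrist2',300,188,.04),plane('wrist2',350,188,.04))
E
```

```text
[0.36239059 0.26262737 0.108     ] [0.36005369 0.23975048 0.04      ] [0.36396214 0.28917136 0.04      ]
```

>>> apply_moves --rows '[{"x": 1.5, "y": 0, "z": 30, "rx": 0, "ry": 0, "rz": 0, "claw": 0}, {"x": 1.5, "y": 0, "z": 60, "rx": 0, "ry": 0, "rz": 0, "claw": 0}, {"x": 1.5, "y": 0, "z": 85, "rx": 0, "ry": 0, "rz": 0, "claw": 0}, {"x": 1.5, "y": 0, "z": 105, "rx": 0, "ry": 0, "rz": 0, "claw": 0}, {"x": 1.5, "y": 0, "z": 117, "rx": 0, "ry": 0, "rz": 0, "claw": 0}, {"x": 1.5, "y": 0, "z": 122.5, "rx": 0, "ry": 0, "rz": 0, "claw": 0}, {"x": 1.5, "y": 0, "z": 122.5, "rx": 0, "ry": 0, "rz": 0, "claw": 80}, {"x": 1.5, "y": 0, "z": 122.5, "rx": 0, "ry": 0, "rz": 0, "claw": 130}, {"x": 1.5, "y": 0, "z": 122.5, "rx": 0, "ry": 0, "rz": 0, "claw": 180}, {"x": 1.5, "y": 0, "z": 122.5, "rx": 0, "ry": 0, "rz": 0, "claw": 255}]'

```text
time_s: 4.18
position: [0.3654, 0.2617, 0.0785]
tcp_rot: [[-0.997, 0.082, 0.001], [0.082, 0.997, 0.0], [-0.001, 0.0, -1.0]]
force: [0.3, 0.3, 0.6]
opening: 0.63
grasp_force: 0.0
```

>>> apply_moves --rows '[{"x": 0, "y": 0, "z": 0, "rx": 0, "ry": 0, "rz": 0, "claw": 255}, {"x": 0, "y": 0, "z": 0, "rx": 0, "ry": 0, "rz": 0, "claw": 255}, {"x": 0, "y": 0, "z": 0, "rx": 0, "ry": 0, "rz": 0, "claw": 255}, {"x": 0, "y": 0, "z": 0, "rx": 0, "ry": 0, "rz": 0, "claw": 255}]'

```text
time_s: 4.68
position: [0.3652, 0.2617, 0.0782]
tcp_rot: [[-0.997, 0.082, 0.0], [0.082, 0.997, 0.0], [-0.0, 0.0, -1.0]]
force: [-0.0, 1.6, 1.7]
opening: 0.411
grasp_force: 29.8
```

>>> apply_moves --rows '[{"x": 0, "y": 0, "z": -5, "rx": 0, "ry": 0, "rz": 0, "claw": 255}, {"x": 0, "y": 0, "z": -15, "rx": 0, "ry": 0, "rz": 0, "claw": 255}, {"x": 0, "y": 0, "z": -30, "rx": 0, "ry": 0, "rz": 0, "claw": 255}, {"x": 0, "y": 0, "z": -50, "rx": 0, "ry": 0, "rz": 0, "claw": 255}, {"x": 0, "y": 0, "z": -70, "rx": 0, "ry": 0, "rz": 0, "claw": 255}, {"x": 0, "y": 0, "z": -85, "rx": 0, "ry": 0, "rz": 0, "claw": 255}, {"x": 0, "y": 0, "z": -90, "rx": 0, "ry": 0, "rz": 0, "claw": 255}, {"x": 0, "y": 0, "z": -90, "rx": 0, "ry": 0, "rz": 0, "claw": 255}, {"x": 0, "y": 0, "z": -90, "rx": 0, "ry": 0, "rz": 0, "claw": 255}]'

```text
time_s: 5.8
position: [0.3647, 0.2614, 0.1676]
tcp_rot: [[-0.997, 0.082, -0.001], [0.082, 0.997, -0.001], [0.001, -0.001, -1.0]]
force: [-0.3, 0.9, -2.6]
opening: 0.413
grasp_force: 29.8
```

```bash
python3 - <<'E'
from h import *
im,d=snap('wrist','wrist3'); s=read_state(); print(s['time_s'],s['position'],s['tcp_rot'].round(4),s['force'],s['grasp_force'],s['opening'])
T=np.array([.5635,.2231,.168]); R=s['tcp_rot']; print((R.T@(T-s['position'])*1e3).round(1))
cv2.imwrite('pics/w4.png',cv2.resize(im[130:290,220:420,::-1],(750,600),interpolation=cv2.INTER_CUBIC))
E
```

```text
5.85 [0.3647229  0.26138182 0.16754545] [[-9.966e-01  8.210e-02 -1.400e-03]
 [ 8.210e-02  9.966e-01 -6.000e-04]
 [ 1.400e-03 -7.000e-04 -1.000e+00]] [-0.06650538 -0.40736706 -2.0004879 ] 29.842330757528543 0.4161168779160716
[-201.2  -21.8   -0.7]
```

View pics/w4.png

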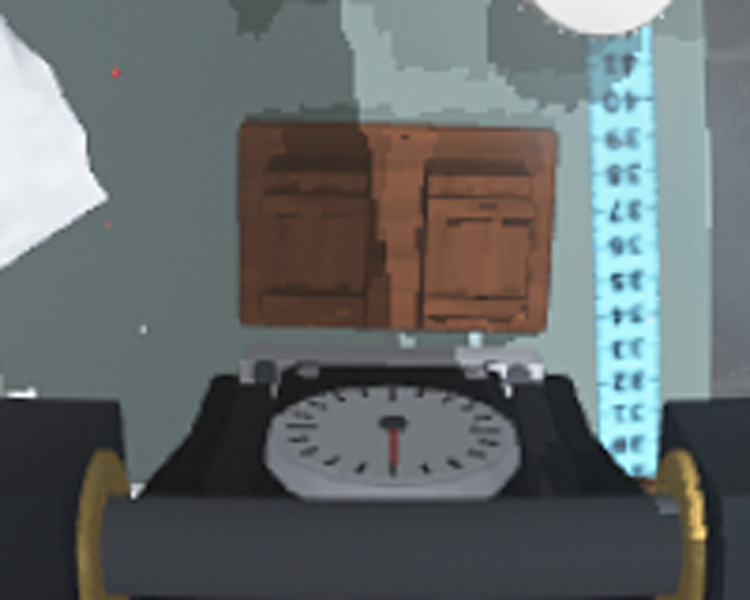

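The gauge is lifted and held upright with the dial facing the camera. The lower front edge of the beam runs from (240,347) to (543,347) in the crop, and the stand is empty behind it.

```bash
python3 - <<'E'
from h import *
s=read_state();R=s['tcp_rot'];p=s['position']
for a,b,h in [(240,349,.1195),(543,347,.1195)]:
    q=plane('wrist3',220+a/3.75-.5,130+b/3.75-.5,h); print(q, (R.T@(q-p)*1e3).round(1))
E
```

```text
[0.3550261  0.23663553 0.1195    ] [  7.6 -25.4  48.1]
[0.35886282 0.28823209 0.1195    ] [ 8.  26.3 48. ]
```

The gauge sits on the TCP axis to within about 0.5 mm. Now I'll carry it to a point above the red mark.

>>> apply_moves --rows '[{"x": -20, "y": -2, "z": 0, "rx": 0, "ry": 0, "rz": -0.3, "claw": 255}, {"x": -50, "y": -5.5, "z": 0, "rx": 0, "ry": 0, "rz": -0.7, "claw": 255}, {"x": -85, "y": -9, "z": 0, "rx": 0, "ry": 0, "rz": -1.2, "claw": 255}, {"x": -120, "y": -13, "z": 0, "rx": 0, "ry": 0, "rz": -1.6, "claw": 255}, {"x": -155, "y": -17, "z": 0, "rx": 0, "ry": 0, "rz": -2, "claw": 255}, {"x": -185, "y": -20, "z": 0, "rx": 0, "ry": 0, "rz": -2.3, "claw": 255}, {"x": -201, "y": -22, "z": 0, "rx": 0, "ry": 0, "rz": -2.47, "claw": 255}, {"x": -201, "y": -22, "z": 0, "rx": 0, "ry": 0, "rz": -2.47, "claw": 255}, {"x": -201, "y": -22, "z": 0, "rx": 0, "ry": 0, "rz": -2.47, "claw": 255}]'

```text
time_s: 6.98
position: [0.5618, 0.2234, 0.1675]
tcp_rot: [[-0.984, -0.176, -0.003], [-0.176, 0.984, -0.0], [0.003, 0.0, -1.0]]
force: [-0.0, 0.0, -2.6]
opening: 0.41
grasp_force: 29.8
```

```bash
python3 - <<'E'
from h import *
im,d=snap('wrist','wrist4'); s=read_state(); R=s['tcp_rot'];p=s['position']; print(s['time_s'],p,R.round(4),s['force'],s['grasp_force'])
hsv=cv2.cvtColor(im,cv2.COLOR_RGB2HSV)
m=((hsv[...,0]<6)|(hsv[...,0]>174))&(hsv[...,1]>150)&(hsv[...,2]>80)
n,l,st,c=cv2.connectedComponentsWithStats(m.astype(np.uint8)); print([(list(st[i]),c[i].round(0)) for i in range(1,n) if st[i][4]>15])
cv2.imwrite('pics/w5.png',cv2.resize(im[80:290,180:460,::-1],(800,600),interpolation=cv2.INTER_CUBIC))
E
```

```text
7.025 [0.56184169 0.22345454 0.16769058] [[-9.844e-01 -1.761e-01 -2.600e-03]
 [-1.761e-01  9.844e-01 -3.000e-04]
 [ 2.700e-03  2.000e-04 -1.000e+00]] [-0.78943755  0.60842273 -2.49837282] 29.842325854115188
[([np.int32(55), np.int32(18), np.int32(6), np.int32(5), np.int32(16)], array([58., 20.])), ([np.int32(296), np.int32(195), np.int32(22), np.int32(5), np.int32(109)], array([307., 197.])), ([np.int32(328), np.int32(195), np.int32(23), np.int32(5), np.int32(113)], array([339., 197.])), ([np.int32(630), np.int32(308), np.int32(10), np.int32(29), np.int32(163)], array([636., 323.]))]
```

View pics/w5.png

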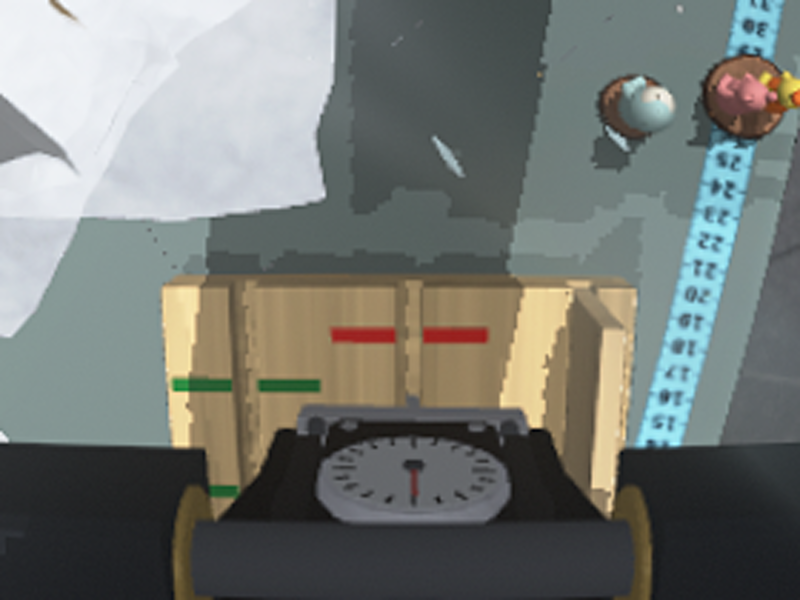

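The view shows the red stroke level at row 334, columns 331–488, with the groove centred at column 409. The blade tip is at (412,400), in line with the groove. I'll measure the mark from this view.

```bash
python3 - <<'E'
from h import *
s=read_state();R=s['tcp_rot'];p=s['position']
im=np.load('pics/wrist4.npz')['im'];hsv=cv2.cvtColor(im,cv2.COLOR_RGB2HSV)
m=((hsv[...,0]<6)|(hsv[...,0]>174))&(hsv[...,1]>150)&(hsv[...,2]>80); m[:190]=0;m[210:]=0;m[:,:290]=0;m[:,360:]=0
v,u=np.nonzero(m); P=np.array([plane('wrist4',a,b,.022) for a,b in zip(u,v)])
c,wh,an=cv2.minAreaRect((P[:,:2]*1e3).astype(np.float32)); w=np.linalg.svd(P[:,:2]-P[:,:2].mean(0),full_matrices=False)[2][0]
print(c,wh,np.degrees(np.arctan2(w[1],w[0])),np.degrees(np.arctan2(R[1,1],R[0,1])))
print((R.T@(np.r_[np.array(c)/1e3,.07]-p)*1e3).round(1))
k=280/800
for a,b,h in [(409,334,.022),(412,400,p[2]-.0662),(298,408,p[2]-.048),(525,408,p[2]-.048)]:
    q=plane('wrist4',180+a*k-.5,80+b*k-.5,h); print(a,(R.T@(q-p)*1e3).round(1),q.round(4))
E
```

```text
(563.2920532226562, 223.4420166015625) (3.9314677715301514, 51.28867721557617) 100.11160862638386 100.14264889750564
[-1.7 -0.3 97.7]
409 [ -1.2  -0.6 145.7] [0.5628 0.223  0.022 ]
412 [ 3.5  0.4 66.2] [0.5582 0.2232 0.1015]
298 [  7.9 -25.1  48. ] [0.5584 0.1974 0.1197]
525 [ 7.9 25.7 48. ] [0.5494 0.2473 0.1197]
```

>>> apply_moves --rows '[{"x": -1.7, "y": -0.6, "z": 5, "rx": 0, "ry": 0, "rz": 0, "claw": 255}, {"x": -1.7, "y": -0.6, "z": 25, "rx": 0, "ry": 0, "rz": 0, "claw": 255}, {"x": -1.7, "y": -0.6, "z": 45, "rx": 0, "ry": 0, "rz": 0, "claw": 255}, {"x": -1.7, "y": -0.6, "z": 58, "rx": 0, "ry": 0, "rz": 0, "claw": 255}, {"x": -1.7, "y": -0.6, "z": 68, "rx": 0, "ry": 0, "rz": 0, "claw": 255}, {"x": -1.7, "y": -0.6, "z": 74, "rx": 0, "ry": 0, "rz": 0, "claw": 255}, {"x": -1.7, "y": -0.6, "z": 79, "rx": 0, "ry": 0, "rz": 0, "claw": 255}, {"x": -1.7, "y": -0.6, "z": 82, "rx": 0, "ry": 0, "rz": 0, "claw": 255}, {"x": -1.7, "y": -0.6, "z": 82, "rx": 0, "ry": 0, "rz": 0, "claw": 255}]'

```text
time_s: 8.15
position: [0.5655, 0.2229, 0.0861]
tcp_rot: [[-0.984, -0.176, 0.0], [-0.176, 0.984, 0.0], [-0.0, 0.0, -1.0]]
force: [-0.3, 0.1, -2.4]
opening: 0.408
grasp_force: 29.8
```

>>> apply_moves --rows '[{"x": 0, "y": 0, "z": 2, "rx": 0, "ry": 0, "rz": 0, "claw": 255}, {"x": 0, "y": 0, "z": 4, "rx": 0, "ry": 0, "rz": 0, "claw": 255}, {"x": 0, "y": 0, "z": 6, "rx": 0, "ry": 0, "rz": 0, "claw": 255}, {"x": 0, "y": 0, "z": 8, "rx": 0, "ry": 0, "rz": 0, "claw": 255}, {"x": 0, "y": 0, "z": 10, "rx": 0, "ry": 0, "rz": 0, "claw": 255}, {"x": 0, "y": 0, "z": 12, "rx": 0, "ry": 0, "rz": 0, "claw": 255}, {"x": 0, "y": 0, "z": 13, "rx": 0, "ry": 0, "rz": 0, "claw": 255}, {"x": 0, "y": 0, "z": 13, "rx": 0, "ry": 0, "rz": 0, "claw": 255}, {"x": 0, "y": 0, "z": 13, "rx": 0, "ry": 0, "rz": 0, "claw": 255}]'

```text
time_s: 9.28
position: [0.5655, 0.2229, 0.0732]
tcp_rot: [[-0.984, -0.176, 0.0], [-0.176, 0.984, -0.0], [-0.0, -0.0, -1.0]]
force: [-0.3, -0.2, -1.1]
opening: 0.416
grasp_force: 29.8
```

The blade is on the groove floor, with the spring force about +1.3 N. I'll ease the remaining 3 mm and correct 2 mm along the groove.

>>> apply_moves --rows '[{"x": 2, "y": 0, "z": 0.5, "rx": 0, "ry": 0, "rz": 0, "claw": 255}, {"x": 2, "y": 0, "z": 1, "rx": 0, "ry": 0, "rz": 0, "claw": 255}, {"x": 2, "y": 0, "z": 1.5, "rx": 0, "ry": 0, "rz": 0, "claw": 255}, {"x": 2, "y": 0, "z": 2, "rx": 0, "ry": 0, "rz": 0, "claw": 255}, {"x": 2, "y": 0, "z": 2.5, "rx": 0, "ry": 0, "rz": 0, "claw": 255}, {"x": 2, "y": 0, "z": 2.5, "rx": 0, "ry": 0, "rz": 0, "claw": 255}, {"x": 2, "y": 0, "z": 2.5, "rx": 0, "ry": 0, "rz": 0, "claw": 255}]'

```text
time_s: 10.15
position: [0.5636, 0.2226, 0.0706]
tcp_rot: [[-0.984, -0.176, 0.0], [-0.176, 0.984, 0.0], [-0.0, 0.0, -1.0]]
force: [0.8, 0.7, -1.1]
opening: 0.412
grasp_force: 29.8
```

>>> apply_moves --rows '[{"x": 0, "y": 0, "z": 0.3, "rx": 0, "ry": 0, "rz": 0, "claw": 255}, {"x": 0, "y": 0, "z": 0.6, "rx": 0, "ry": 0, "rz": 0, "claw": 255}, {"x": 0, "y": 0, "z": 0.6, "rx": 0, "ry": 0, "rz": 0, "claw": 255}, {"x": 0, "y": 0, "z": 0.6, "rx": 0, "ry": 0, "rz": 0, "claw": 255}]'

```text
time_s: 10.65
position: [0.5636, 0.2226, 0.0702]
tcp_rot: [[-0.984, -0.176, 0.0], [-0.176, 0.984, 0.0], [-0.0, -0.0, -1.0]]
force: [1.0, -0.2, 1.9]
opening: 0.411
grasp_force: 29.8
```

>>> apply_moves --rows '[{"x": 0, "y": 0, "z": 0.3, "rx": 0, "ry": 0, "rz": 0, "claw": 255}, {"x": 0, "y": 0, "z": 0.3, "rx": 0, "ry": 0, "rz": 0, "claw": 255}, {"x": 0, "y": 0, "z": 0.3, "rx": 0, "ry": 0, "rz": 0, "claw": 255}]'

```text
time_s: 11.02
position: [0.5636, 0.2226, 0.0702]
tcp_rot: [[-0.984, -0.176, 0.0], [-0.176, 0.984, 0.0], [-0.0, -0.0, -1.0]]
force: [-0.2, -0.5, 5.2]
opening: 0.41
grasp_force: 29.8
```

>>> apply_moves --rows '[{"x": 0, "y": 0, "z": 0.2, "rx": 0, "ry": 0, "rz": 0, "claw": 255}, {"x": 0, "y": 0, "z": 0.2, "rx": 0, "ry": 0, "rz": 0, "claw": 255}, {"x": 0, "y": 0, "z": 0.2, "rx": 0, "ry": 0, "rz": 0, "claw": 255}, {"x": 0, "y": 0, "z": 0.2, "rx": 0, "ry": 0, "rz": 0, "claw": 255}, {"x": 0, "y": 0, "z": 0.2, "rx": 0, "ry": 0, "rz": 0, "claw": 255}, {"x": 0, "y": 0, "z": 0.2, "rx": 0, "ry": 0, "rz": 0, "claw": 255}]'

```text
time_s: 11.78
position: [0.5636, 0.2226, 0.0702]
tcp_rot: [[-0.984, -0.176, 0.0], [-0.176, 0.984, -0.0], [-0.0, -0.0, -1.0]]
force: [-0.9, -0.9, 6.4]
opening: 0.409
grasp_force: 29.8
```

```bash
python3 - <<'E'
from h import *
F=[]
for i in range(5): capture('scene'); F.append(read_state()['force'])
s=read_state(); print(np.round(F,1).tolist(),s['position'],s['moment'],s['grasp_force'])
E
```

```text
[[-0.4, -0.1, 7.5], [-0.8, -0.7, 6.7], [-1.0, -0.2, 6.1], [-0.7, -1.4, 6.6], [-1.1, -0.2, 5.8]] [0.56358311 0.22256431 0.07020936] [-0.0294144   0.07163732 -0.007191  ] 29.844744144938886
```

The press is steady at about 9 N and the TCP height matches the beam sitting flat on the wood, so I'm handing in.

```bash
python3 -c "
from rig import *
print(hand_in())"
```

```text
the job is handed in; nothing more can be done
None
```

I handed the job in with the gauge gripped and upright, its blade in the groove at the red mark and its beam flat on the wood, pressed at about 9 N; the arm went nowhere near the figures, jar or tin, and no verdict came back.

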